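Clamp the block and hold the loupe in focus

ROBOT

A 6-joint arm with a two-finger parallel gripper is mounted at the origin on a cart in front of the work surface, level with it; the furniture and walls round the work are solid. World frame = base frame: x ahead of the robot, y to its left, z up, the work surface at z = 0. Lengths are in m, angles in rad, forces in N, time in s.
With the tool pointing down it reaches from about 0.25 to 0.775 m from the base axis. Payload 4 kg.
Tool frame: the origin (TCP) lies midway between the tips of the shut fingers; the grasp point (between the pads) lies behind it (env.grasp_offset is the y of the grasp point in the tool frame, in m); y points along the fingers, z is the direction in which the jaws open and shut, and the axes are right-handed (so a half turn about y gives the same grasp; the last joint's range is limited). The gripper opens to 94 mm and grips with 3 to 60 N. Pads are 16 mm wide; open, the fingers measure 119 mm over their backs; the gripper's body (75 mm by 177 mm) begins 78 mm behind the grasp point.
Start: joints at [-1.336, 0.087, 1.371, -0, 1.684, -0.103], TCP at [0.182, -0.519, 0.206] pointing down, gripper open.
Joint ranges: [-3.1, 3.1], [-0.76, 2.03], [0.27, 2.55], [-1.08, 4.22], [0.17, 2.65], [-2.57, 2.57]. Speed limits (rad/s): [2.79, 2.79, 3.14, 3.14, 3.14, 3.14].

INTERFACE

Orientations are given as a unit quaternion [w, x, y, z].
In Python, from bench import env, capture, workorder, spotter gives the robot as it stands. The module is installed in compiled form; this text tells all that it offers.
- The arm moves only by the tool servo_tool, never from a script. Its argument "increments" is a list of rows, each a list of 4 numbers: the shift along the tool's x, y, z in cm, then the turn about the tool's y in degrees. In form: [[tx, ty, tz, spin], ...]. A call has 1 to 8 rows; each row is the pose to reach, as a shift and turn from the pose measured when the call began, along the tool's axes at that moment; what a row does not reach only later rows make up. A row lasts 1/12 s, in which the tool goes at most 41.7 mm and 7.16 degrees, less where a joint would pass 70% of its speed; a pose out of reach is approached as far as the arm can. A call with a gripper value outside its range is refused whole. "gripper" is the opening, from -1 (shut) to 1 (fully open), set as the call begins (left out, the last holds). The fingers move at their own pace and stop on an object; "grip_force" is the grip in N (left out, the last holds). Time passes only in rows, so rows that repeat a pose let the fingers close. It gives the time, the measured TCP pose, the force and the opening at its end, in the units of the state.
- env.get_obs(): the state, without advancing time (a new reading comes with each control period).
- capture(name): name is "scene" or "side" or "wrist"; returns a dict with "color" (480x640x3 uint8, red, green, blue), "mtx" (3x3 intrinsics, pixels), "k1" (the pictures are not rectified: a ray, as slopes to the right and down, at radius r is drawn at 1 + k1 r^2 times it, then the intrinsics apply), "rvec" (rotation vector, rad) and "tvec" (3), from world to camera coordinates, as OpenCV has them. Camera axes: x right, y down, z forward; pixel columns grow to the right and rows downward; lengths in m; the calibration is good to about 2 mm. A picture is of the moment at which its call begins. There is no depth.
- workorder.close_job(): hands the job in, once; it reports no verdict.
Trained networks look in the newest picture that a camera, given by its name, has taken for a name from the list of things; names that differ only in an ending like _2 or _b are one class to them, and where a whole thing is asked for, a point or a joint stands for the part that bears it (a point fixed in the world has none). Each returns a list of dicts, best first, with "score" (0 to 1); they miss things now and then, are a little off and sometimes report something else, mostly with a low value. They report only what shows in the picture. A call takes as long as a camera call. They do not tell look-alikes from the thing itself.
- spotter.spot_in(camera, target): "uv" ([column, row] in pixels, amid what is visible of it).
- spotter.masks_of(camera, target): "mask" (480x640 bool, what is visible of it) and "uv" ([column, row] in pixels, amid what is visible of it).
The state is a dict: "time": time; "joint_pos": joint angles; "qvel": joint speeds; "joint_efforts": joint torques, N m; "ee_pos": TCP position; "tool_rot": TCP orientation; "force": force on the tool from outside, world axes, zero at the start; "moment": the same for the moment, N m; "gripper_width": finger opening in m.
Only numpy, scipy, OpenCV 4.12 (cv2) and the standard library are available. Lean on these libraries where they do the work, as an engineer would, in place of code of your own. Each camera call takes 0.05 s, during which the arm holds its last target. There are 200 camera calls.

TASK

Swing the vise's crank clockwise (seen from above) until the jaw has clamped the steel block firmly, then let go of the crank and pick up the loupe by its handle. Hold it level over the middle of the block, with the lens at the focal height that the red pointer on the post marks, and finish while still holding it there, steady and touching nothing else. Do not shift the red pointer, and leave the other things on the bench where they are.

Things in the scene. Friction and masses are not known exactly. Their poses are not given: they have to be found in the camera images.
- inspection_vise: green rack vise bolted to the bench, base 104 x 280 x 12 mm; origin at the bench top below the clamped block. Jaws close along its y axis: fixed jaw at +y (face 17.5 mm from the origin), moving jaw at -y, tops 50 mm high. The block lies on a bed 30 mm high. Vertical crank axis at (x 0, y -130 mm), housing 62 mm high. A 10 mm post stands at (x +40, y +85 mm), 180 mm high
- vise_jaw: moving jaw of the vise, green with a steel face; its origin coincides with the vise's origin when the crank is at 0 and shifts toward the vise's +y by 12 mm per radian of crank
- vise_crank (a joint): crank angle in rad, 0 to 1.9, grows clockwise seen from above; starts at 0 to 0.3, the jaw meets the block at about 1.25. Dry friction needs about 2 N at the knob to move it and keeps it (and the clamping) where it is left; pushing 5 to 25 N at the knob against the stopped jaw clamps the block well
- knob_mid (a point): middle of the upright black knob on the crank's end: 21 mm in diameter, 40 mm high, from 76 to 116 mm above the bench (this point is at 98 mm); it spins freely on its pin, 55 mm from the crank axis, so it may be pinched from above and led along the arc with the tool's yaw kept
- focus_tip (a point): tip of the red pointer (6 mm thick, tapering) on a brass collar on the gauge post; its height marks where the middle of the lens must be, 55 to 95 mm above the block's top. It points at the block; its tip stays 58 mm (in plan) from the vise's origin, clear of the 36 mm lens ring radius
- steel_block: grey steel block 60 x 35 x 22 mm with two dark holes on top, lying loose between the jaws, to be clamped across its 35 mm; origin at the centre of its underside, its 35 mm along its own x; about 0.35 kg
- block_top (a point): centre of the steel block's top face
- loupe: reading loupe lying flat on the bench: black ring 72 mm in diameter and 14 mm high with a glass lens, black ribbed straight handle 18 mm wide and 20 mm high from 47 to 147 mm from the lens centre along the loupe's -x; origin at the underside below the lens centre, z along the lens axis; 0.1 kg
- loupe_lens (a point): centre of the lens, 7 mm above the loupe's underside
- loupe_grip (a point): middle of the loupe's handle, 95 mm from the lens centre along the loupe's -x and 10 mm above its underside; grip it across its 18 mm
- thread_spool: red thread spool, 42 mm in diameter, 51 mm high, standing on the bench; bystander; origin at its foot
- pliers: red-handled pliers, 182 x 59 x 15 mm, lying on the bench; bystander; origin under the middle
- screwdriver_blue: blue screwdriver, 172 mm long, lying on the bench; bystander; origin under the middle
- sanding_block: brown sanding block, 90 x 56 x 28 mm; bystander; origin under the middle
There are look-alikes about, which are no part of the job. Leave any orange or yellow look-alike of the steel_block alone.

How it is judged:
On the way:
1. the jaw has clamped the steel block and the crank is let go (contact force between vise_jaw and steel_block above 1 N and value of joint vise_crank above 1.15 rad and contact force between the fingers and inspection_vise below 0.2 N), for 0.2 s.
At the end, for the whole second after the job is handed in: block clamped flat on the vise bed (jaw force over 1 N, crank 1.15 to 1.4 rad); fingers hold the loupe still, tilted under 0.12 rad, lens centre within 15 mm of the block's centre in plan and within 8 mm of the pointer tip's height, loupe touching neither vise nor block (horizontal distance between loupe_lens and block_top below 0.015 m and z of loupe_lens in the frame of focus_tip between -0.008 and 0.008 m and angle between loupe's own z axis and vertical below 0.12 rad and linear speed of loupe below 0.02 m/s and contact force between the fingers and loupe above 1 N and contact force between loupe and inspection_vise below 0.1 N and contact force between loupe and steel_block below 0.1 N and contact force between vise_jaw and steel_block above 1 N and value of joint vise_crank between 1.15 and 1.4 rad and z of steel_block in the frame of inspection_vise between 0.026 and 0.034 m); the arm keeps its last pose, push and grip.
It fails at once if the red pointer is shifted by more than 8 mm (distance of focus_tip from where it was at the start of the episode above 0.008 m).
It fails at once if a bystander is moved by more than 40 mm (distance of any of thread_spool, pliers, screwdriver_blue, sanding_block from where it was at the start of the episode above 0.04 m).
It also fails if it takes over 64 s, if anything falls off the work surface, if the arm or the gripper's body presses on something with over 40 N, if the wrist force passes 120 N, or if a joint passes its speed limit or range.

## Working session

There is one attempt and no reset: what is moved stays moved. The work goes in short steps, Python scripts to look and compute and a tool call to move; the robot and the scene stay as the last step left them, time stands still between calls to the robot, and variables do not carry over. Pictures are saved under pics/ and viewed, about 8 in all and at most 12, crops included, and the job is handed in when it is done.

Besides the shell and the picture viewer there is one more tool, called after ">>>" by a JSON object that holds its "name" and its "arguments", one argument or row to a line. servo_tool: Moves the arm, as the interface text tells. Its arguments: {"type":"object","properties":{"increments":{"type":"array"},"gripper":{"type":"number"},"grip_force":{"type":"number"}},"required":["increments"]}

```bash
mkdir -p pics
cat > h.py <<'E'
import numpy as np, cv2
from bench import env, capture, workorder, spotter
from scipy.spatial.transform import Rotation as R
def save(n,im): cv2.imwrite('pics/'+n,im[:,:,::-1])
def ray(c,uv):
    K=c['mtx'];x=np.array([(uv[0]-K[0,2])/K[0,0],(uv[1]-K[1,2])/K[1,1]]);s=x.copy()
    for _ in range(20): s=x/(1+c['k1']*(s@s))
    Rm=cv2.Rodrigues(np.array(c['rvec'],float))[0];t=np.array(c['tvec'],float).ravel()
    return -Rm.T@t, Rm.T@np.r_[s,1]
def at_z(c,uv,z):
    o,d=ray(c,uv);return o+d*(z-o[2])/d[2]
def proj(c,p):
    Rm=cv2.Rodrigues(np.array(c['rvec'],float))[0];q=Rm@np.array(p,float)+np.array(c['tvec'],float).ravel()
    s=q[:2]/q[2];s=s*(1+c['k1']*(s@s));K=c['mtx'];return np.array([K[0,0]*s[0]+K[0,2],K[1,1]*s[1]+K[1,2]])
def tri(cs,uvs):
    A=np.zeros((3,3));b=np.zeros(3);L=[]
    for c,u in zip(cs,uvs):
        o,d=ray(c,u);d=d/np.linalg.norm(d);P=np.eye(3)-np.outer(d,d);A+=P;b+=P@o;L.append((P,o))
    x=np.linalg.solve(A,b);return x,[np.linalg.norm(P@(x-o)) for P,o in L]
def tool(): 
    o=env.get_obs();q=o['tool_rot'];return np.array(o['ee_pos']),R.from_quat([q[1],q[2],q[3],q[0]])
E
python3 - <<'E'
from h import *
np.set_printoptions(precision=4,suppress=True)
o=env.get_obs();print(o,env.grasp_offset);p,r=tool();print(r.as_matrix())
z={'block_top':.052,'steel_block':.04,'knob_mid':.098,'loupe_lens':.007,'loupe_grip':.01,'loupe':.007,'inspection_vise':0.0,'vise_jaw':.05,'thread_spool':.025,'pliers':.01,'screwdriver_blue':.01,'sanding_block':.014,'focus_tip':.12}
C={}
for n in('scene','side'):
    c=C[n]=capture(n);save(n+'0.png',c['color']);
    print(n,'cam',ray(c,(320,240))[0])
    for t in z:
        for d in spotter.spot_in(n,t)[:4]: print(n,t,round(d['score'],2),np.round(d['uv'],1),at_z(c,d['uv'],z[t]))
print(env.get_obs()['time'])
import pickle;pickle.dump(C,open('c0.pkl','wb'))
E
```

```text
{'time': 0.0, 'joint_pos': array([-1.3361,  0.088 ,  1.3722, -0.    ,  1.6836, -0.1031]), 'qvel': array([ 0.0008,  0.0012,  0.0001,  0.0002, -0.0007,  0.0005]), 'joint_efforts': array([ -0.001 , -34.018 , -30.2426,   0.0717,   0.0329,  -0.0002]), 'ee_pos': array([ 0.1821, -0.5184,  0.2043]), 'tool_rot': array([ 0.1188, -0.1189,  0.6978, -0.6963]), 'force': array([ 1.0991, -0.4955, -0.1379]), 'moment': array([ 0.0624,  0.0183, -0.0061]), 'gripper_width': 0.09420763685045679} -0.0188
[[-0.9435 -0.0006  0.3314]
 [-0.3314  0.0022 -0.9435]
 [-0.0002 -1.     -0.0022]]
scene cam [-0.5253  0.7903  0.956 ]
scene block_top 0.67 [311.2 259.3] [0.4712 0.1281 0.052 ]
scene block_top 0.51 [357.9 218. ] [ 0.5583 -0.0889  0.052 ]
scene steel_block 0.68 [360.1 217.1] [ 0.5729 -0.1087  0.04  ]
scene steel_block 0.6 [310.2 260.6] [0.4812 0.1245 0.04  ]
scene steel_block 0.39 [408.1 190.1] [ 0.6114 -0.3246  0.04  ]
scene knob_mid 0.64 [405.7 191.4] [ 0.5377 -0.2434  0.098 ]
scene loupe_lens 0.7 [255.5 281.9] [0.5208 0.2658 0.007 ]
scene loupe 0.66 [255.7 279.8] [0.5279 0.2612 0.007 ]
scene inspection_vi
[... 1190 characters left out ...]
grip 0.47 [348.5 208.2] [0.6898 0.4169 0.01  ]
side loupe 0.71 [305.3 241.1] [0.5168 0.2507 0.007 ]
side inspection_vise 0.65 [377.5 328.1] [ 0.5782 -0.1347  0.    ]
side vise_jaw 0.69 [377.7 330. ] [ 0.5506 -0.1994  0.05  ]
side vise_jaw 0.66 [381.4 316.2] [ 0.573 -0.16   0.05 ]
side vise_jaw 0.25 [304.6 239.9] [0.498  0.1807 0.05  ]
side thread_spool 0.6 [309.6 399.7] [ 0.3877 -0.3186  0.025 ]
side pliers 0.89 [290.3 310.1] [ 0.4132 -0.045   0.01  ]
side screwdriver_blue 0.7 [345.2 211.8] [0.6726 0.3949 0.01  ]
side sanding_block 0.63 [328.6 198. ] [0.6491 0.4935 0.014 ]
side sanding_block 0.31 [305.1 239. ] [0.5159 0.2496 0.014 ]
side focus_tip 0.6 [305.3 242.2] [0.4669 0.0451 0.12  ]
1.4
```

View images.

Run:
```python
import cv2,numpy as np
a=cv2.imread('pics/scene0.png')[150:330,130:450];b=cv2.imread('pics/side0.png')[170:420,250:450]
cv2.imwrite('pics/a1.png',cv2.resize(a,None,fx=2.5,fy=2.5,interpolation=3))
cv2.imwrite('pics/b1.png',cv2.resize(b,None,fx=2.4,fy=2.4,interpolation=3))
```

```text
(no output)
```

View pics/a1.png

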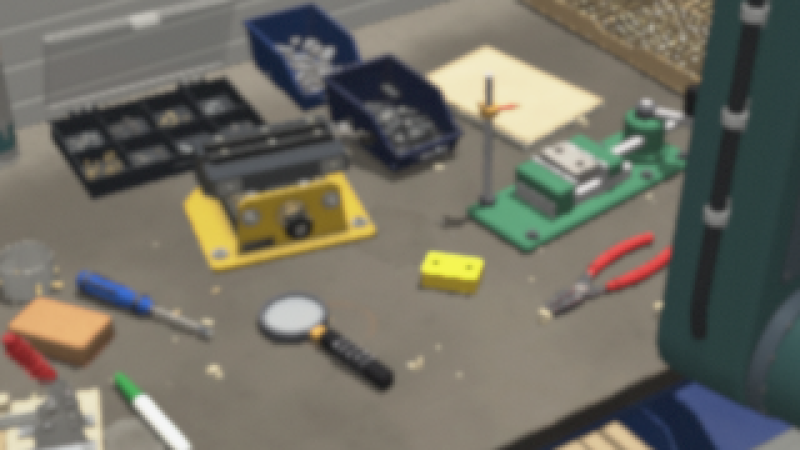

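View pics/b1.png

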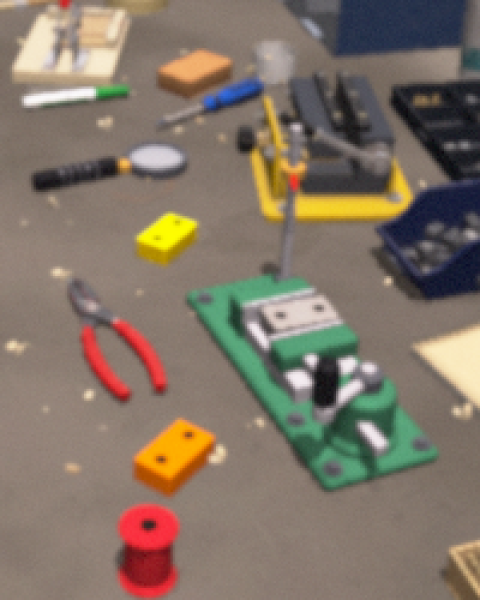

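Run:
```python
from h import *
import pickle
np.set_printoptions(precision=4,suppress=True)
C=pickle.load(open('c0.pkl','rb'));S=C['scene'];D=C['side']
s=lambda x,y:(250+x/2.4,170+y/2.4); a=lambda x,y:(130+x/2.5,150+y/2.5)
for n,p in dict(c1=s(188,299),c3=s(437,457),c4=s(330,490)).items(): print('side',n,at_z(D,p,.01))
for n,p in dict(c1=a(530,248),c2=a(470,214)).items(): print('scene',n,at_z(S,p,.01))
pr=lambda n,u,v:print(n,*tri([S,D],[u,v]))
pr('block',a(572,160),s(301,314)); pr('posttop',a(489,78),s(295,128)); pr('collar',a(487,110),s(292,165))
pr('tip?',a(518,105),s(294,186)); pr('lens',a(295,317),s(158,159)); pr('hend',a(385,378),s(40,181)); pr('ferrule',a(318,333),s(122,164))
print('lens z7',at_z(S,a(295,317),.01),at_z(D,s(158,159),.01)); print('hend',at_z(S,a(382,376),.01),at_z(D,s(40,180),.01))
print('knob',at_z(D,s(325,381),.098)); print('hub',tri([S,D],[a(647,104),s(372,375)]))
p,r=tool()
```

```text
side c1 [ 0.5078 -0.0076  0.01  ]
side c3 [ 0.6395 -0.2639  0.01  ]
side c4 [ 0.5438 -0.2778  0.01  ]
scene c1 [0.5084 0.0019 0.01  ]
scene c2 [0.5992 0.0196 0.01  ]
block [ 0.579  -0.1074  0.0489] [np.float64(0.0011224870726645117), np.float64(0.001122487072664539)]
posttop [ 0.6017 -0.0061  0.1767] [np.float64(7.138567068391782e-05), np.float64(7.13856706836973e-05)]
collar [ 0.6021 -0.0039  0.1379] [np.float64(0.0005698809115338703), np.float64(0.0005698809115339176)]
tip? [ 0.5919 -0.0386  0.1371] [np.float64(6.854506808285258e-05), np.float64(6.854506808282227e-05)]
lens [0.5508 0.2713 0.0065] [np.float64(0.00034451487218332445), np.float64(0.00034451487218347375)]
hend [0.413  0.2463 0.0097] [np.float64(0.0007631899989579902), np.float64(0.0007631899989579827)]
ferrule [0.5092 0.2663 0.0093] [np.float64(0.0014654274800133009), np.float64(0.0014654274800130832)]
lens z7 [0.5463 0.2732 0.01  ] [0.5494 0.2655 0.01  ]
hend [0.4179 0.2472 0.01  ] [0.4126 0.2469 0.01  ]
knob [ 0.5404 -0.2557  0.098 ]
hub (array([ 0.5923, -0.229 ,  0.0746]), [np.float64(0.0009625476633972526), np.float64(0.0009625476633972283)])
```

>>> {"name": "servo_tool", "arguments": {
  "increments": [
    [-42.5,0,-12.9,19],
    [-42.5,0,-12.9,19],
    [-42.5,0,-12.9,19],
    [-42.5,0,-12.9,19],
    [-42.5,0,-12.9,19],
    [-42.5,0,-12.9,19],
    [-42.5,0,-12.9,19],
    [-42.5,0,-12.9,19]
  ],
  "gripper": 0.2
}}

```text
time: 2.07
ee_pos: [0.4475, -0.3242, 0.2057]
tool_rot: [-0.002, 0.002, -0.707, 0.707]
force: [0.1, -0.4, 0.8]
gripper_width: 0.0567
```

```bash
cat >> h.py <<'E'
def go(w,ang=None):
    """increments (cm, deg) to world TCP w; ang = world heading (deg) of tool z (mod 180)"""
    p,r=tool();m=r.as_matrix();d=m.T@(np.array(w)-p)*100;h=np.degrees(np.arctan2(m[1,2],m[0,2]))
    sp=0 if ang is None else (h-ang+90)%180-90
    print('inc',np.round(d,2),'spin',round(sp,1),'| pos',p.round(4),'zhead',round(h,1),'tilt',m[2].round(3))
E
python3 - <<'E'
from h import *
go((.54,-.256,.20),-90);print(env.get_obs()['joint_pos'].round(2),env.get_obs()['time'])
E
```

```text
inc [-9.29  0.57 -6.76] spin 0.4 | pos [ 0.4475 -0.3242  0.2057] zhead -89.6 tilt [-0.    -1.     0.001]
[-0.73  0.09  1.36 -0.    1.68  0.84] 2.0667
```

>>> {"name": "servo_tool", "arguments": {
  "increments": [
    [-9.3,0,-6.8,0],
    [-9.3,0,-6.8,0],
    [-9.3,0,-6.8,0],
    [-9.3,0,-6.8,0],
    [-9.3,0,-6.8,0]
  ]
}}

```text
time: 2.48
ee_pos: [0.541, -0.2543, 0.2052]
tool_rot: [-0.003, 0.004, -0.707, 0.707]
force: [0.1, -0.6, -0.0]
gripper_width: 0.0565
```

Run:
```python
from h import *
np.set_printoptions(precision=4,suppress=True)
go((.54,-.256,.20),-90)
C={}
for n in('wrist','scene','side'):
    c=C[n]=capture(n);save(n+'1.png',c['color'])
    for t in('knob_mid','block_top'):
        for d in spotter.spot_in(n,t)[:2]: print(n,t,round(d['score'],2),np.round(d['uv'],1),at_z(c,d['uv'],.052 if t[0]=='b' else .098))
print(ray(C['wrist'],(320,240)))
import pickle;pickle.dump(C,open('c1.pkl','wb'))
```

```text
inc [0.1  0.52 0.17] spin 0.5 | pos [ 0.541  -0.2543  0.2052] zhead -89.5 tilt [ 0.001 -1.     0.   ]
wrist knob_mid 0.58 [316.1 233. ] [ 0.5436 -0.2502  0.098 ]
wrist block_top 0.91 [139.3 169.6] [ 0.583  -0.1064  0.052 ]
wrist block_top 0.79 [282.  314.9] [ 0.4561 -0.2202  0.052 ]
scene knob_mid 0.38 [358.  217.3] [ 0.5057 -0.0465  0.098 ]
scene block_top 0.73 [312.1 257.5] [0.4762 0.1219 0.052 ]
scene block_top 0.65 [356.6 216.7] [ 0.5657 -0.0899  0.052 ]
side knob_mid 0.59 [385.1 327.5] [ 0.5411 -0.2522  0.098 ]
side block_top 0.88 [369.  301.1] [ 0.5652 -0.1081  0.052 ]
side block_top 0.69 [323.4 357.2] [ 0.4292 -0.2514  0.052 ]
(array([ 0.6204, -0.2528,  0.3852]), array([-0.2744, -0.001 , -0.9616]))
```

View pics/wrist1.png

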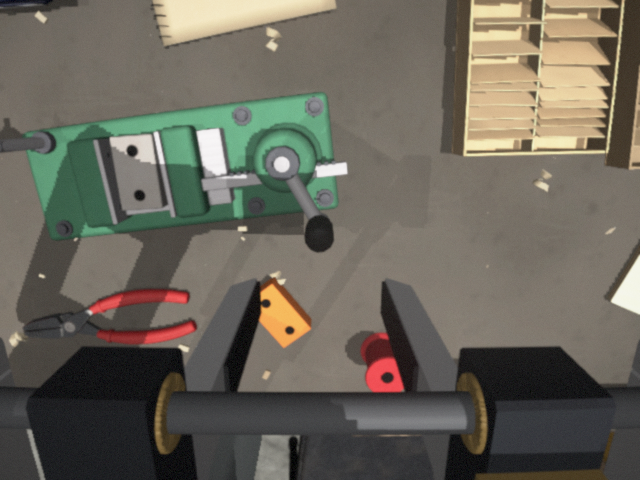

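Run:
```python
from h import *
import pickle
np.set_printoptions(precision=4,suppress=True)
c=pickle.load(open('c1.pkl','rb'))['wrist']
q=[at_z(c,u,.011) for u in((27,131),(326,93),(338,206),(53,239))];print(np.array(q)[:,:2],np.mean(q,0))
print('hub',at_z(c,(282,163),.085),'knob',at_z(c,(319,230),.116),at_z(c,(319,233),.098),'post',at_z(c,(44,140),.012))
print('block',at_z(c,(135,174),.052),[at_z(c,u,.052) for u in((109,138),(158,133),(165,208),(115,214))])
```

```text
[[ 0.6134  0.0127]
 [ 0.6451 -0.257 ]
 [ 0.5463 -0.2694]
 [ 0.512   0.0041]] [ 0.5792 -0.1274  0.011 ]
hub [ 0.592  -0.2252  0.085 ] knob [ 0.5506 -0.2523  0.116 ] [ 0.5437 -0.2523  0.098 ] post [ 0.6053 -0.0029  0.012 ]
block [ 0.5795 -0.1025  0.052 ] [array([ 0.6081, -0.0842,  0.052 ]), array([ 0.6119, -0.1244,  0.052 ]), array([ 0.5515, -0.1248,  0.052 ]), array([ 0.5461, -0.0818,  0.052 ])]
```

>>> {"name": "servo_tool", "arguments": {
  "increments": [
    [-0.4,4,0,0],
    [-0.4,8,0,0],
    [-0.4,11,0,0],
    [-0.4,12.1,0,0],
    [-0.4,12.1,0,0],
    [-0.4,12.1,0,0]
  ]
}}

```text
time: 3.43
ee_pos: [0.5438, -0.2568, 0.0858]
tool_rot: [-0.002, 0.001, -0.707, 0.707]
force: [-0.8, -0.4, 0.2]
gripper_width: 0.0565
```

>>> {"name": "servo_tool", "arguments": {
  "increments": [
    [0,0,0,0],
    [0,0,0,0],
    [0,0,0,0],
    [0,0,0,0],
    [0,0,0,0]
  ],
  "gripper": -0.7,
  "grip_force": 15
}}

```text
time: 3.85
ee_pos: [0.5444, -0.2567, 0.0869]
tool_rot: [-0.003, 0.0, -0.707, 0.707]
force: [0.2, 3.0, 1.6]
gripper_width: 0.0268
```

Run:
```python
from h import *
go((.5447,-.2535,.083),-90)
print(env.get_obs()['force'])
c=capture('wrist');save('wrist2.png',c['color'])
```

```text
inc [-0.03  0.39 -0.32] spin 0.2 | pos [ 0.5444 -0.2567  0.0869] zhead -89.8 tilt [-0.003 -1.     0.001]
[0.19201865 2.99609709 1.61752019]
```

View pics/wrist2.png

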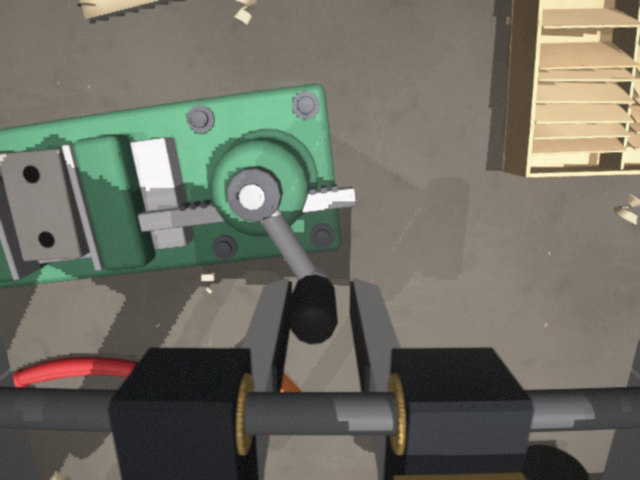

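>>> {"name": "servo_tool", "arguments": {
  "increments": [
    [0,0.1,-0.3,0],
    [0,0.1,-0.3,0],
    [0.2,0.1,-0.7,0],
    [0.4,0.1,-1.2,0],
    [0.55,0.1,-1.65,0],
    [0.66,0.1,-2.1,0],
    [0.72,0.1,-2.6,0],
    [0.74,0.1,-3.07,0]
  ]
}}

```text
time: 4.57
ee_pos: [0.5353, -0.227, 0.0867]
tool_rot: [-0.001, 0.001, -0.706, 0.708]
force: [-5.1, -3.1, 5.1]
gripper_width: 0.0204
```

Run:
```python
from h import *
print(env.get_obs()['force'].round(2))
for a in (170,160,150,145,140,135): go((.592+.055*np.cos(np.radians(a)),-.226+.055*np.sin(np.radians(a)),.086),-90)
```

```text
[-5.15 -3.12  5.11]
inc [-0.26  0.06 -1.05] spin 0.2 | pos [ 0.5353 -0.227   0.0867] zhead -89.8 tilt [-0.    -1.     0.003]
inc [-0.51  0.06 -1.98] spin 0.2 | pos [ 0.5353 -0.227   0.0867] zhead -89.8 tilt [-0.    -1.     0.003]
inc [-0.92  0.06 -2.84] spin 0.2 | pos [ 0.5353 -0.227   0.0867] zhead -89.8 tilt [-0.    -1.     0.003]
inc [-1.18  0.06 -3.25] spin 0.2 | pos [ 0.5353 -0.227   0.0867] zhead -89.8 tilt [-0.    -1.     0.003]
inc [-1.47  0.05 -3.63] spin 0.2 | pos [ 0.5353 -0.227   0.0867] zhead -89.8 tilt [-0.    -1.     0.003]
inc [-1.8   0.05 -3.98] spin 0.2 | pos [ 0.5353 -0.227   0.0867] zhead -89.8 tilt [-0.    -1.     0.003]
```

>>> {"name": "servo_tool", "arguments": {
  "increments": [
    [-0.05,0,-0.5,0],
    [-0.12,0,-1.05,0],
    [-0.22,0,-1.5,0],
    [-0.35,0,-1.98,0],
    [-0.52,0,-2.4,0],
    [-0.67,0,-2.7,0],
    [-0.67,0,-2.7,0]
  ]
}}

```text
time: 5.15
ee_pos: [0.5406, -0.2013, 0.0867]
tool_rot: [-0.0, 0.002, -0.705, 0.71]
force: [-7.7, -6.3, 5.1]
gripper_width: 0.0204
```

Run:
```python
from h import *
print(env.get_obs()['force'].round(2))
for a in (150,145,140,135): go((.590+.055*np.cos(np.radians(a)),-.226+.055*np.sin(np.radians(a)),.086),-90)
```

```text
[-7.73 -6.26  5.07]
inc [-0.18  0.06 -0.28] spin 0.2 | pos [ 0.5406 -0.2013  0.0867] zhead -89.8 tilt [ 0.003 -1.     0.007]
inc [-0.44  0.06 -0.68] spin 0.2 | pos [ 0.5406 -0.2013  0.0867] zhead -89.8 tilt [ 0.003 -1.     0.007]
inc [-0.73  0.06 -1.06] spin 0.2 | pos [ 0.5406 -0.2013  0.0867] zhead -89.8 tilt [ 0.003 -1.     0.007]
inc [-1.06  0.05 -1.42] spin 0.2 | pos [ 0.5406 -0.2013  0.0867] zhead -89.8 tilt [ 0.003 -1.     0.007]
```

>>> {"name": "servo_tool", "arguments": {
  "increments": [
    [-0.15,0,-0.3,0],
    [-0.3,0,-0.55,0],
    [-0.3,0,-0.55,0]
  ]
}}

```text
time: 5.4
ee_pos: [0.5414, -0.2007, 0.0866]
tool_rot: [0.002, 0.004, -0.701, 0.713]
force: [-8.9, -13.4, 2.3]
gripper_width: 0.0207
```

Run:
```python
from h import *
print(env.get_obs()['force'].round(2));go((.54,-.2,.086),-90)
c=capture('wrist');save('wrist3.png',c['color'])
```

```text
[ -8.9  -13.42   2.33]
inc [ 0.14  0.06 -0.07] spin 0.1 | pos [ 0.5414 -0.2007  0.0866] zhead -89.9 tilt [ 0.009 -1.     0.018]
```

View pics/wrist3.png

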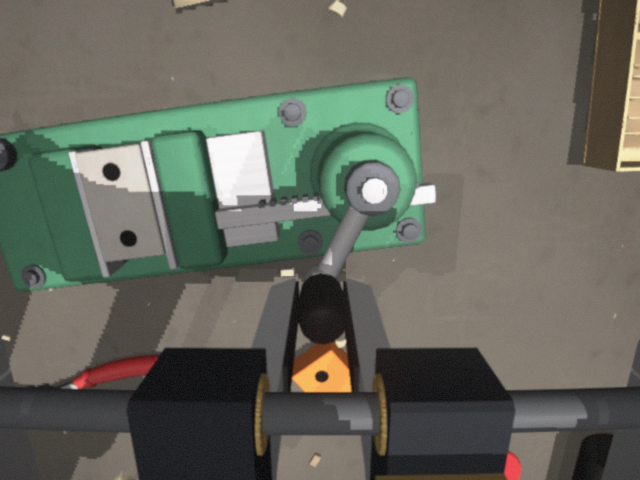

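>>> {"name": "servo_tool", "arguments": {
  "increments": [
    [0,0,0,0],
    [0,0,0,0],
    [0,0,0,0],
    [0,0,0,0]
  ],
  "gripper": 0.1
}}

```text
time: 5.78
ee_pos: [0.5419, -0.1994, 0.0861]
tool_rot: [0.002, 0.004, -0.702, 0.712]
force: [-0.7, 0.3, -0.8]
gripper_width: 0.0438
```

>>> {"name": "servo_tool", "arguments": {
  "increments": [
    [0,-2,0,0],
    [0,-5,0,0],
    [0,-9,0,0],
    [0,-13,0,0],
    [0,-16,0,0],
    [0,-16,0,0]
  ]
}}

```text
time: 6.28
ee_pos: [0.5466, -0.197, 0.2551]
tool_rot: [-0.004, -0.001, -0.7, 0.714]
force: [0.9, -0.6, 1.8]
gripper_width: 0.052
```

Run:
```python
from h import *
np.set_printoptions(precision=4,suppress=True)
C={}
for n in('wrist','side','scene'):
    c=C[n]=capture(n);save(n+'4.png',c['color'])
    for t,z in(('knob_mid',.098),('block_top',.052),('focus_tip',.137),('loupe_lens',.007),('loupe_grip',.01)):
        for d in spotter.spot_in(n,t)[:2]: print(n,t,round(d['score'],2),np.round(d['uv'],1),at_z(c,d['uv'],z))
import pickle;pickle.dump(C,open('c4.pkl','wb'))
go((.455,.254,.20),99.4); print(env.get_obs()['joint_pos'].round(2),env.get_obs()['time'])
```

```text
wrist block_top 0.97 [ 36.9 232.2] [0.5262 0.0749 0.052 ]
wrist block_top 0.82 [331.5 296.4] [ 0.4596 -0.2116  0.052 ]
wrist focus_tip 0.91 [ 59.1 160.7] [ 0.6011 -0.01    0.137 ]
side knob_mid 0.52 [371.7 310.8] [ 0.5348 -0.1996  0.098 ]
side block_top 0.84 [319.2 270.3] [0.496  0.0309 0.052 ]
side block_top 0.82 [367.4 297.5] [ 0.5663 -0.0951  0.052 ]
side focus_tip 0.64 [373.8 242.7] [ 0.6017 -0.0194  0.137 ]
side loupe_lens 0.87 [306.4 239. ] [0.5224 0.2614 0.007 ]
side loupe_lens 0.74 [373.2 312.8] [ 0.5839 -0.0914  0.007 ]
side loupe_grip 0.69 [301.6 238.7] [0.509  0.2605 0.01  ]
side loupe_grip 0.42 [370.4 297.6] [ 0.5955 -0.0404  0.01  ]
scene block_top 0.74 [313.7 257.9] [0.4725 0.1195 0.052 ]
scene block_top 0.7 [355.7 216.9] [ 0.5663 -0.0872  0.052 ]
scene focus_tip 0.42 [460.1 227.1] [ 0.2805 -0.1922  0.137 ]
scene loupe_lens 0.72 [254.7 283.9] [0.5149 0.2714 0.007 ]
scene loupe_grip 0.96 [258.1 281.4] [0.5155 0.261  0.01  ]
inc [  8.66   4.   -45.19] spin -9.2 | pos [ 0.5432 -0.197   0.2462] zhead -89.8 tilt [ 0.008 -1.     0.015]
[-0.44  0.15  1.22 -0.02  1.77  1.13] 7.1833
```

View pics/wrist4.png

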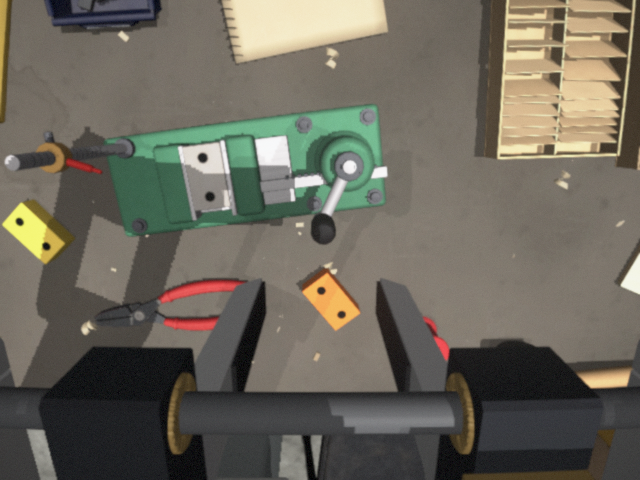

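Run:
```python
from h import *
import pickle
np.set_printoptions(precision=4,suppress=True)
c0=pickle.load(open('c0.pkl','rb'));c=pickle.load(open('c4.pkl','rb'));w=c['wrist']
print('tip',tri([w,c0['scene'],c0['side']],[(101,171),(130+518/2.5,150+105/2.5),(372.5,247.5)]))
print('tip ws',tri([w,c0['scene']],[(101,171),(130+518/2.5,150+105/2.5)]))
print('tip wd',tri([w,c0['side']],[(101,171),(372.5,247.5)]))
q=np.array([at_z(w,u,.052) for u in((181,147),(225,140),(235,212),(192,221))]);print(q,q.mean(0))
print('holes',at_z(w,(202,158),.052),at_z(w,(210,197),.052))
print('hub',at_z(w,(349,167),.085),'knob top',at_z(w,(322,229),.116))
q=np.array([at_z(w,u,.011) for u in((112,139),(378,104),(385,205),(128,236))]);print(q,q.mean(0))
im=c['side']['color'];sc=c['scene']['color']
A=cv2.resize(im[225:265,345:400],None,fx=7,fy=7,interpolation=3);B=cv2.resize(sc[175:215,310:365],None,fx=7,fy=7,interpolation=3)
save('tips.png',np.hstack([A,B]))
```

```text
tip (array([ 0.5926, -0.0391,  0.1366]), [np.float64(0.0010242815220600251), np.float64(1.7301751333427496e-05), np.float64(0.001021423849714137)])
tip ws (array([ 0.5934, -0.0396,  0.1361]), [np.float64(5.222370865689726e-05), np.float64(5.222370865690059e-05)])
tip wd (array([ 0.5926, -0.0392,  0.1367]), [np.float64(0.0010227578294368534), np.float64(0.001022757829436824)])
[[ 0.6059 -0.0732  0.052 ]
 [ 0.612  -0.1136  0.052 ]
 [ 0.5456 -0.1196  0.052 ]
 [ 0.537  -0.0783  0.052 ]] [ 0.5751 -0.0962  0.052 ]
holes [ 0.5959 -0.0917  0.052 ] [ 0.5599 -0.0969  0.052 ]
hub [ 0.591  -0.2233  0.085 ] knob top [ 0.545  -0.2002  0.116 ]
[[ 0.6123  0.0089  0.011 ]
 [ 0.6458 -0.2572  0.011 ]
 [ 0.5447 -0.2685  0.011 ]
 [ 0.5113  0.0039  0.011 ]] [ 0.5785 -0.1282  0.011 ]
```

View pics/tips.png

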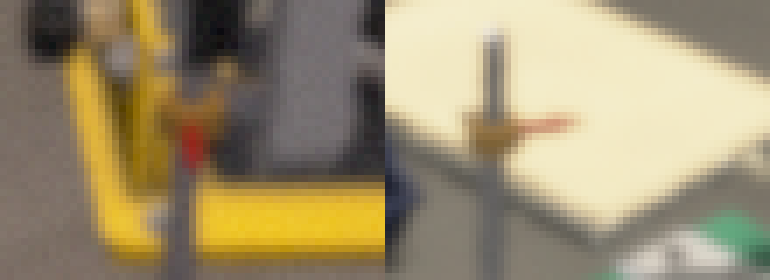

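>>> {"name": "servo_tool", "arguments": {
  "increments": [
    [9,-1,-45.2,-9],
    [9,-1,-45.2,-9],
    [9,-1,-45.2,-9],
    [9,-1,-45.2,-9],
    [9,-1,-45.2,-9],
    [9,-1,-45.2,-9],
    [9,-1,-45.2,-9],
    [9,-1,-45.2,-9]
  ]
}}

```text
time: 7.85
ee_pos: [0.4764, 0.1316, 0.2493]
tool_rot: [-0.054, 0.059, -0.7, 0.71]
force: [1.1, 0.6, 0.1]
gripper_width: 0.0517
```

>>> {"name": "servo_tool", "arguments": {
  "increments": [
    [0,0,-4,0],
    [0,0,-8,0],
    [0,0,-11,0],
    [0,0,-13,0],
    [0,0,-13,0]
  ]
}}

```text
time: 8.27
ee_pos: [0.4546, 0.2635, 0.2473]
tool_rot: [-0.055, 0.061, -0.7, 0.709]
force: [0.5, 0.2, 0.2]
gripper_width: 0.052
```

Run:
```python
from h import *
np.set_printoptions(precision=4,suppress=True)
go((.455,.254,.20),99.4); print(env.get_obs()['joint_pos'].round(2),env.get_obs()['time'])
c=capture('wrist');save('wrist5.png',c['color'])
for d in spotter.spot_in('wrist','loupe_lens')[:2]: print(d['score'],d['uv'],at_z(c,d['uv'],.007))
m=spotter.masks_of('wrist','loupe')
for k in m[:1]: print(k['score'],k['uv'],k['mask'].sum())
import pickle;pickle.dump((c,m[0]['mask'] if m else None),open('c5.pkl','wb'))
```

```text
inc [0.07 4.74 0.89] spin 0.1 | pos [0.4546 0.2635 0.2473] zhead -80.5 tilt [ 0.01  -1.     0.012]
[ 0.42  0.04  1.34 -0.01  1.78  1.83] 8.2667
0.63 [327.1, 115.7] [0.5386 0.269  0.007 ]
0.41 [608.0, 141.3] [ 0.5647 -0.0194  0.007 ]
0.96 [326.2, 113.6] 6410
```

View pics/wrist5.png

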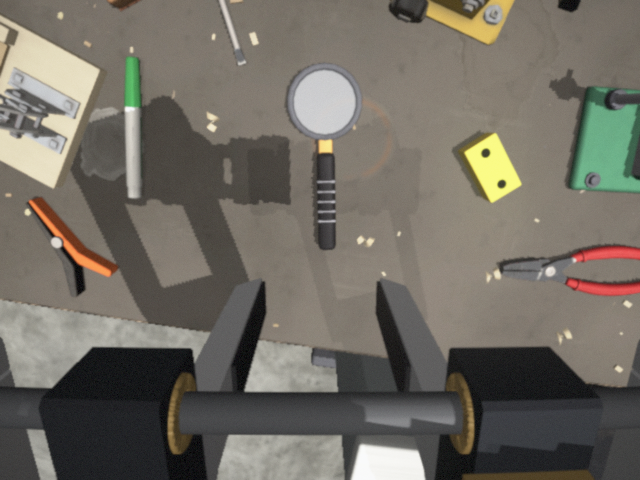

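Run:
```python
from h import *
import pickle
np.set_printoptions(precision=4,suppress=True)
c,m=pickle.load(open('c5.pkl','rb'))
L=at_z(c,(325,101),.010);E=at_z(c,(327,247),.016);S=at_z(c,(325.5,155),.018)
print(L,E,S,[at_z(c,u,.01) for u in((288,101),(362,101))]);d=(L-E)[:2];print(np.linalg.norm(d),np.degrees(np.arctan2(d[1],d[0])))
u=d/np.linalg.norm(d);g=np.r_[(L[:2]-.095*u+E[:2]+.052*u+S[:2]-.048*u)/3,.026-.0188+.002];print('grip',L[:2]-.095*u,E[:2]+.052*u,S[:2]-.048*u)
go(np.r_[L[:2]-.095*u,.006],90+np.degrees(np.arctan2(d[1],d[0])))
```

```text
[0.5518 0.2734 0.01  ] [0.409  0.2471 0.016 ] [0.5018 0.2646 0.018 ] [array([0.5459, 0.3085, 0.01  ]), array([0.5577, 0.2383, 0.01  ])]
0.1451306447045161 10.42255659260806
grip [0.4583 0.2562] [0.4602 0.2565] [0.4546 0.2559]
inc [-0.41 24.16  0.01] spin -1.3 | pos [0.4559 0.2595 0.2476] zhead -80.8 tilt [ 0.009 -1.     0.015]
```

>>> {"name": "servo_tool", "arguments": {
  "increments": [
    [-0.4,4,0,-1.3],
    [-0.4,8,0,-1.3],
    [-0.4,12,0,-1.3],
    [-0.4,16,0,-1.3],
    [-0.4,19,0,-1.3],
    [-0.4,20.5,0,-1.3],
    [-0.4,20.5,0,-1.3]
  ]
}}

```text
time: 9.0
ee_pos: [0.4556, 0.2537, 0.0378]
tool_rot: [-0.057, 0.07, -0.698, 0.711]
force: [-0.1, -0.4, 0.4]
gripper_width: 0.0517
```

Run:
```python
from h import *
go((.458,.256,.005),100.4);print(env.get_obs()['force'])
```

```text
inc [-0.34  3.27 -0.24] spin -0.1 | pos [0.4556 0.2537 0.0378] zhead -79.7 tilt [ 0.019 -1.     0.017]
[-0.10908672 -0.37316221  0.41356583]
```

>>> {"name": "servo_tool", "arguments": {
  "increments": [
    [-0.35,1.2,-0.25,0],
    [-0.35,2.3,-0.25,0],
    [-0.35,3.1,-0.25,0],
    [-0.35,3.25,-0.25,0],
    [-0.35,3.25,-0.25,0]
  ]
}}

```text
time: 9.42
ee_pos: [0.458, 0.256, 0.0049]
tool_rot: [-0.057, 0.07, -0.698, 0.711]
force: [0.2, 0.8, -0.1]
gripper_width: 0.0517
```

>>> {"name": "servo_tool", "arguments": {
  "increments": [
    [0,0,0,0],
    [0,0,0,0],
    [0,0,0,0],
    [0,0,0,0],
    [0,0,0,0],
    [0,0,0,0],
    [0,0,0,0]
  ],
  "gripper": -0.9,
  "grip_force": 30
}}

```text
time: 10.0
ee_pos: [0.4582, 0.2561, 0.0053]
tool_rot: [-0.057, 0.07, -0.698, 0.711]
force: [0.6, -0.2, 1.7]
gripper_width: 0.0175
```

Run:
```python
from h import *
go((.458,.256,.005),100.4);print(env.get_obs()['force'])
```

```text
inc [0.02 0.03 0.01] spin -0.1 | pos [0.4582 0.2561 0.0053] zhead -79.7 tilt [ 0.019 -1.     0.017]
[ 0.55072423 -0.24103293  1.67277547]
```

Gripped (17.5 mm). Lift.

>>> {"name": "servo_tool", "arguments": {
  "increments": [
    [0,-1,0,0],
    [0,-3,0,0],
    [0,-6,0,0],
    [0,-10,0,0],
    [0,-14,0,0],
    [0,-18,0,0],
    [0,-21,0,0],
    [0,-21,0,0]
  ]
}}

```text
time: 10.67
ee_pos: [0.4645, 0.2618, 0.2245]
tool_rot: [-0.063, 0.064, -0.699, 0.709]
force: [0.1, -0.6, 1.3]
gripper_width: 0.0176
```

Run:
```python
from h import *
u=np.array([np.cos(np.radians(10.4)),np.sin(np.radians(10.4))])
T=np.array([.577,-.095])-.095*u
go(np.r_[T,.24],100.4);print(T,env.get_obs()['force'],env.get_obs()['gripper_width'])
```

```text
inc [ 4.82 -1.03 37.14] spin -0.1 | pos [0.4645 0.2618 0.2245] zhead -79.7 tilt [ 0.004 -1.     0.013]
[ 0.48356071 -0.11214932] [ 0.06286934 -0.55879822  1.31788705] 0.0176026304682275
```

>>> {"name": "servo_tool", "arguments": {
  "increments": [
    [1,-1.5,4,0],
    [4.8,-3,37.2,0],
    [4.8,-3,37.2,0],
    [4.8,-3,37.2,0],
    [4.8,-3,37.2,0],
    [4.8,-3,37.2,0],
    [4.8,-3,37.2,0],
    [4.8,-3,37.2,0]
  ]
}}

```text
time: 11.33
ee_pos: [0.4799, -0.0671, 0.2559]
tool_rot: [-0.062, 0.065, -0.7, 0.709]
force: [1.1, -0.9, -0.4]
gripper_width: 0.0177
```

Run:
```python
from h import *
go((.4836,-.112,.25),100.4)
```

```text
inc [0.43 0.65 4.47] spin -0.1 | pos [ 0.4799 -0.0671  0.2559] zhead -79.7 tilt [ 0.005 -1.     0.013]
```

>>> {"name": "servo_tool", "arguments": {
  "increments": [
    [0.2,0,2,0],
    [0.4,0,3.5,0],
    [0.4,0,4.5,0],
    [0.4,0,4.5,0],
    [0.4,0,4.5,0],
    [0.4,0,4.5,0]
  ]
}}

```text
time: 11.83
ee_pos: [0.4839, -0.111, 0.2562]
tool_rot: [-0.063, 0.065, -0.7, 0.709]
force: [0.1, -1.0, -1.2]
gripper_width: 0.0179
```

Run:
```python
from h import *
np.set_printoptions(precision=4,suppress=True)
go((.4836,-.112,.25),100.4)
C={}
for n in('wrist','scene','side'):
    c=C[n]=capture(n);save(n+'6.png',c['color'])
import pickle;pickle.dump(C,open('c6.pkl','wb'))
w=C['wrist']['color'];s=cv2.resize(C['scene']['color'][140:260,270:430],(640,480));d=cv2.resize(C['side']['color'][180:340,290:450],(480,480))
m=np.zeros((600,800,3),np.uint8);m[:300,:400]=cv2.resize(w,(400,300));m[:300,400:]=cv2.resize(C['scene']['color'][150:246,290:418],(400,300),interpolation=3);m[300:,:400]=cv2.resize(C['side']['color'][190:310,290:450],(400,300),interpolation=3)
save('m6.png',m)
```

```text
inc [0.04 0.62 0.08] spin -0.0 | pos [ 0.4839 -0.111   0.2562] zhead -79.6 tilt [ 0.005 -1.     0.012]
```

View pics/m6.png

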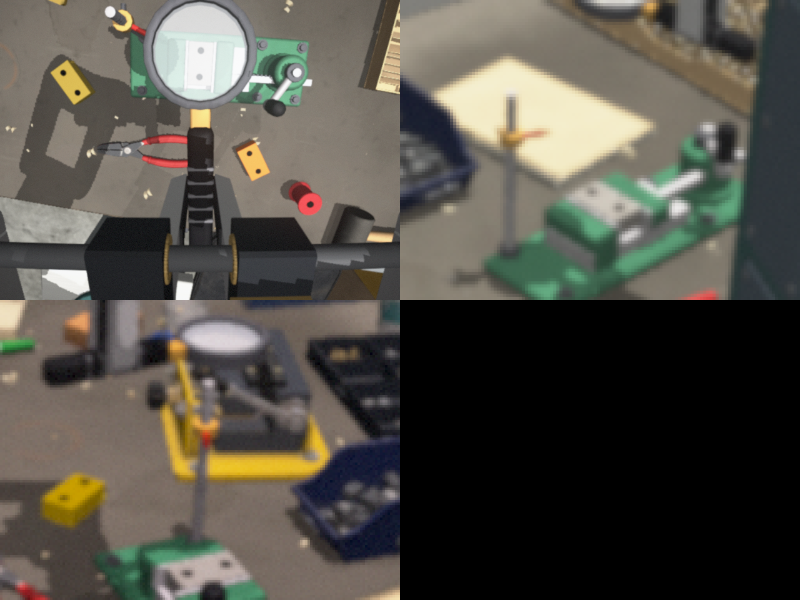

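```bash
cat > lens.py <<'E'
from h import *
np.set_printoptions(precision=4,suppress=True)
def ring(c,guess,rad,n):
    pass
E
python3 - <<'E'
from h import *
import pickle
np.set_printoptions(precision=4,suppress=True)
C=pickle.load(open('c6.pkl','rb'));w=C['wrist'];d=C['side'];s=C['scene']
print(tri([w,d],[(320,86),(378.8,204.8)]))
print('z guess scan', [at_z(w,(320,86),z) for z in(.25,.26,.27,.28)])
# ring apparent radius: left 144*1.6, right 256*1.6 -> diameter 72mm
for z in(.25,.26,.27,.28,.29): print(z,np.linalg.norm(at_z(w,(145*1.6,86),z)-at_z(w,(256*1.6,86),z)))
p,r=tool();u=np.array([np.cos(np.radians(10.4)),np.sin(np.radians(10.4))]);print('nominal lens',p[:2]+.095*u,p[2],'proj nominal z',p[2]+.002,proj(w,np.r_[p[:2]+.095*u,p[2]+.002]),proj(d,np.r_[p[:2]+.095*u,p[2]+.002]))
E
```

```text
(array([ 0.5758, -0.0932,  0.2617]), [np.float64(6.71705740183177e-05), np.float64(6.717057401824279e-05)])
z guess scan [array([ 0.5768, -0.0932,  0.25  ]), array([ 0.576 , -0.0932,  0.26  ]), array([ 0.5752, -0.0932,  0.27  ]), array([ 0.5744, -0.0933,  0.28  ])]
0.25 0.07574144466403537
0.26 0.07166667991087833
0.27 0.06759191515772126
0.28 0.06351715040456418
0.29 0.05944238565140711
nominal lens [ 0.5775 -0.0939] 0.25656474977093136 proj nominal z 0.25856474977093136 [322.2063  82.8455] [379.6649 206.3713]
```

Run:
```python
from h import *
go((.485,-.1125,.1325),100.4)
```

```text
inc [-1.300e-01  1.241e+01  1.000e-02] spin 0.0 | pos [ 0.484  -0.111   0.2566] zhead -79.6 tilt [ 0.005 -1.     0.012]
```

>>> {"name": "servo_tool", "arguments": {
  "increments": [
    [-0.1,2,0,0],
    [-0.1,4.5,0,0],
    [-0.1,7,0,0],
    [-0.1,9.5,0,0],
    [-0.1,11.5,0,0],
    [-0.1,12.4,0,0],
    [-0.1,12.4,0,0],
    [-0.1,12.4,0,0]
  ]
}}

```text
time: 12.65
ee_pos: [0.485, -0.1121, 0.1331]
tool_rot: [-0.063, 0.066, -0.7, 0.709]
force: [-0.3, -0.0, -0.7]
gripper_width: 0.0179
```

Run:
```python
from h import *
np.set_printoptions(precision=4,suppress=True)
go((.485,-.1125,.1325),100.4);print(env.get_obs()['force'])
C={}
for n in('wrist','scene','side'):
    c=C[n]=capture(n);save(n+'7.png',c['color'])
import pickle;pickle.dump(C,open('c7.pkl','wb'))
m=np.zeros((600,800,3),np.uint8);f=lambda a:cv2.resize(a,(400,300),interpolation=3)
m[:300,:400]=f(C['wrist']['color'][0:240,160:480]);m[:300,400:]=f(C['scene']['color'][150:246,290:418]);m[300:,:400]=f(C['side']['color'][210:330,300:460])
save('m7.png',m)
```

```text
inc [0.   0.06 0.04] spin 0.1 | pos [ 0.485  -0.1121  0.1331] zhead -79.5 tilt [ 0.004 -1.     0.013]
[-0.3103 -0.0081 -0.7067]
```

View pics/m7.png

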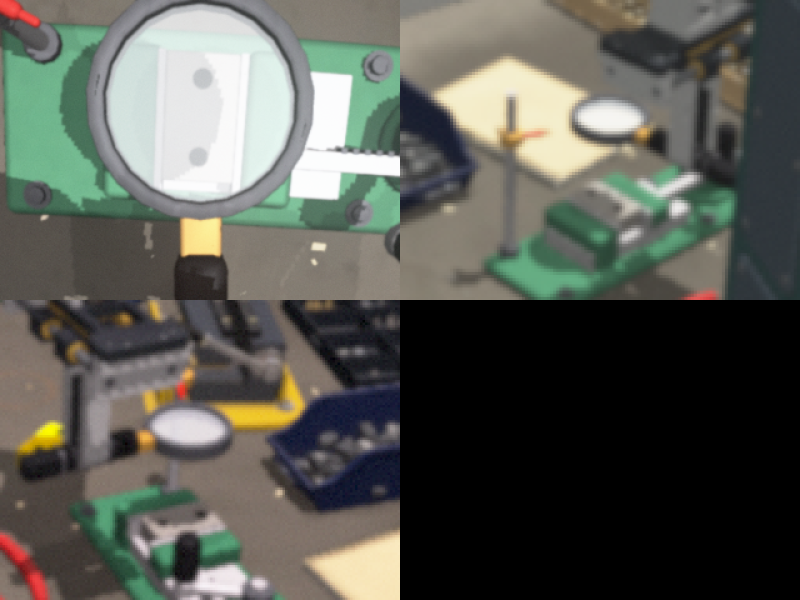

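Run:
```python
from h import *
import pickle
np.set_printoptions(precision=4,suppress=True)
C=pickle.load(open('c7.pkl','rb'));w,s,d=[C[k] for k in('wrist','scene','side')]
print(tri([w,s,d],[(320.8,85.6),(357.2,188.1),(374.8,262.4)]),tri([s,d],[(357.2,188.1),(374.8,262.4)]))
print('tip scene/wrist4', tri([s,pickle.load(open('c4.pkl','rb'))['wrist']],[(337.1,192.3),(101,171)]))
for n,c in C.items():
    k=c['mtx']
L=np.array([.577,-.0945,.136])
for n,c in C.items(): print(n,'expect lens',proj(c,L),'block',proj(c,[.577,-.095,.052]))
# hole midpoint in wrist through the lens: (201,117)->
print('block c wrist',at_z(w,(160+201*.8,117*.8),.052))
for z in(.125,.13,.135,.14,.145): print(z,np.linalg.norm(at_z(w,(160+89*.8,86),z)-at_z(w,(160+313*.8,86),z)))
```

```text
(array([ 0.5767, -0.0954,  0.1371]), [np.float64(0.0011117082907141143), np.float64(0.001146933132425899), np.float64(0.0012313067258386918)]) (array([ 0.5764, -0.0963,  0.1372]), [np.float64(0.0009389040131077118), np.float64(0.0009389040131075202)])
tip scene/wrist4 (array([ 0.5933, -0.0392,  0.1353]), [np.float64(6.097045167933061e-05), np.float64(6.0970451679301045e-05)])
wrist expect lens [320.9427  86.4831] block [319.9874  97.8553]
scene expect lens [356.7118 188.8719] block [355.612  214.3788]
side expect lens [375.0216 262.0829] block [372.2191 296.7982]
block c wrist [ 0.5795 -0.095   0.052 ]
0.125 0.07722735861989918
0.13 0.07517134279263114
0.135 0.0731153269653631
0.14 0.07105931113809505
0.145 0.06900329531082698
```

>>> {"name": "servo_tool", "arguments": {
  "increments": [
    [0,0,0,0],
    [0,0,0,0],
    [0,0,0,0],
    [0,0,0,0]
  ]
}}

```text
time: 13.13
ee_pos: [0.4862, -0.1128, 0.1352]
tool_rot: [-0.065, 0.064, -0.699, 0.709]
force: [0.3, -0.6, -0.8]
gripper_width: 0.0177
```

Run:
```python
from h import *
go((.485,-.1125,.1325),100.4);print(env.get_obs()['qvel'].round(3),workorder.close_job())
```

```text
inc [ 0.11  0.27 -0.06] spin 0.0 | pos [ 0.4862 -0.1128  0.1352] zhead -79.6 tilt [ 0.001 -1.     0.015]
the job is handed in; nothing more can be done
[-0.     0.003  0.008 -0.001 -0.    -0.003] None
```

I clamped the block with the crank, let go of it, and picked up the loupe by its handle. I handed the job in at about 13 s of the 64 s allowed, with the loupe held over the block. No verdict is reported.

- **Clamping:** I led the knob clockwise until it stopped, at about 16 N on the knob. The picture then showed the block touching both jaws. I could not read the jaw force or the crank angle, so I am relying on friction to hold the clamp.
- **Loupe position:** The last triangulation put the lens at about (0.577, -0.095, 0.137). The block centre was about (0.577, -0.095) and the pointer tip was at z ≈ 0.136.
- **Loupe hold:** Gripper tilt was about 0.015 rad, finger opening 17.7 mm, and wrist force under 1.1 N. The pictures showed the lens ring clear of the pointer, vise and block. I measured the gripper's tilt, not the loupe's own.
- **Disagreements:**
  - A final settling move of zero shift raised the tool by about 2 mm (z 0.133 to 0.135). The lens probably ended about 3 mm above the tip, within the 8 mm tolerance. I did not correct it or take another picture.
  - Single-view estimates of the block centre differed by about 3 mm, within the 15 mm tolerance.
- **Bystanders and pointer:** I touched none of them as far as the pictures show, but I did not measure their positions again at the end.

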